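# Route a batch of vials through a two-way chute

### The arm

A 6-joint arm with a two-finger parallel gripper is mounted at the origin on a cart in front of the work surface, level with it; the furniture and walls round the work are solid. World frame = base frame: x ahead of the robot, y to its left, z up, the work surface at z = 0. Lengths are in m, angles in rad, forces in N, time in s.
With the tool pointing down it reaches from about 0.35 to 0.85 m from the base axis. Payload 8.1 kg.
Tool frame: the origin (TCP) lies on the mounting face of the last link; the fingertips stand 186 mm ahead of it and the grasp point (between the pads) lies 167 mm ahead of it; z points along the fingers, y is the line along which they close (so a half turn about z gives the same grasp; the last joint's range is limited). The gripper opens to 93 mm and grips with 3 to 60 N. Pads are 15 mm wide; open, the fingers measure 128 mm over their backs; the gripper's body (75 mm by 188 mm) begins 65 mm behind the grasp point.
Start: joints at [1.12, 0.13, 1.488, -0, 1.523, -0.085], TCP at [0.215, 0.56, 0.405] pointing down, gripper open.
Joint ranges: [-2.96, 2.96], [-0.89, 2.26], [0.02, 2.5], [-1.34, 4.48], [0, 2.73], [-2.66, 2.66]. Speed limits (rad/s): [2.39, 2.39, 2.79, 3.14, 3.14, 3.14].

### API

Orientations are given as a rotation vector (axis times angle).
In Python, from plant import * gives the robot as it stands. The module is installed in compiled form; this text tells all that it offers.
- The arm moves only by the tool arm_command, never from a script. Its argument "increments" is a list of rows, each a list of 6 numbers: the shift along the tool's x, y, z in units of 0.2 m (1.0 is 0.2 m), then the turn, a rotation vector about the tool's x, y, z in units of pi rad (1.0 is pi rad). A call has exactly 5 rows; each row is the pose to reach, as a shift and turn from the pose commanded when the call began, along the tool's axes at that moment, turning the shorter way round; what a row does not reach only later rows make up. A row lasts 1/8 s, in which the tool goes at most 62.5 mm and 10.7 degrees, less where a joint would pass 70% of its speed; a pose out of reach is approached as far as the arm can. A call with a number of a shift or a turn outside -1 to 1 is refused whole. A call with a gripper value outside its range is refused whole. "fingers" is the closure, from -1 (fully open) to 1 (shut), set as the call begins (left out, the last holds). The fingers move at their own pace and stop on an object; "force" is the grip in N (left out, the last holds). Time passes only in rows, so rows that repeat a pose let the fingers close, or fill a call up. It gives the time, the measured TCP pose, the force, the opening and the grip force at its end, in the units of the state.
- read_state(): the state, without advancing time (a new reading comes with each control period).
- read_camera(name): name is "scene" or "top" or "wrist"; returns a dict with "image" (400x640x3 uint8, red, green, blue), "fx", "fy", "cx", "cy" (pixels), "k1" (the pictures are not rectified: a ray, as slopes to the right and down, at radius r is drawn at 1 + k1 r^2 times it, then the intrinsics apply), "T" (4x4, takes a point from camera to world coordinates). Camera axes: x right, y down, z forward; pixel columns grow to the right and rows downward; lengths in m; the calibration is good to about 2 mm. A picture is of the moment at which its call begins. There is no depth.
- close_job(): hands the job in; it is judged then, once.
The state is a dict: "t": time; "q": joint angles; "dq": joint speeds; "joint_torque": joint torques, N m; "tool_pos": TCP position; "orientation": TCP orientation; "force": force on the tool from outside, world axes, zero at the start; "wrist_torque": the same for the moment, N m; "opening": finger opening in m; "gripper_force": force on a finger pad.
Only numpy, scipy, OpenCV 4.12 (cv2) and the standard library are available. Lean on these libraries where they do the work, as an engineer would, in place of code of your own. Each camera call takes 0.05 s, during which the arm holds its last target. There are 200 camera calls.

### The job

These three empty vials are to go into the round tub. First swing the black crank of the two-way chute fully over, so that the flap inside shuts the exit of the square tub and leaves the way to the round tub open; then set the hopper level onto the chute's two dowel pins so that it sits flush, its tall wall with the grip towards the crank. Then take the scoop by its handle, tip it over the hopper until all three vials have run down into the round tub, and stand the empty scoop upright on the free bench again; leave the hopper on, the tubs where they are and the other things alone.

Things in the scene. Friction and masses are not known exactly. Their poses are not given: they have to be found in the camera images.
- chute: two-way vial chute fixed to the bench: steel box with clear front, 195 mm high. Origin: centre of the base's underside; x from the crank side to the back (away from the robot), y left, z up. Inside, a flap stands up from a hinge line along x at y = 0, z = 135 mm. Exits open to +y and -y, lips at y = 84 mm, z = 60 mm, each above a tub's near rim
- flap (a joint): angle of flap and crank, rad: 0 upright, +0.70 fully to the chute's +y side, -0.70 fully to -y (end stops). A flap leaning to one side shuts that side's exit and vials slide to the OTHER side: + sends them to the -y exit, - to the +y exit. Starts near the middle; stiff hinge (about 1 N at the crank), stays where it is left
- crank (a point): middle of the crank's black round grip, 19 mm diameter, 40 mm long, lying along the chute's x and sticking out towards the robot. At x = -84 mm in the chute's frame, 75 mm from the hinge line, about which it swings with the flap: 210 mm above the bench when upright, 192 mm at its end stops. Axes turn with the flap
- seat (a point): centre of the top face of the chute's flange (110 x 165 mm), 195 mm above the bench, axes as the chute. Two dowel pins stand on it at y = +71 and -71 mm (x = 0): 8 mm diameter, 14 mm tall, top 5 mm tapered. Seated, the hopper's origin is at this point
- hopper: loose steel feed hopper, about 0.25 kg: flange 110 x 165 x 5 mm with an opening 76 x 96 mm, funnel walls to 42 mm above its underside, tall splash wall (81 mm with grip) along its -x edge. Two 11 mm dowel holes at y = +71 and -71 mm (x = 0). Origin: centre of the underside, z up; starts flat on the bench, tall wall towards the robot
- hopper_grip (a point): middle of the hopper's black grip bar on top of the tall wall: 14 mm thick (x), 100 mm long (y), 20 mm high, at x = -40.5, y = 0, z = 71 mm in the hopper's frame. Pinch it from above, fingers closing along x
- scoop: loose aluminium vial scoop, about 0.22 kg, 108 mm long (x), 76 mm wide, sides 40 mm high, closed at the back (+x), open at the mouth (-x, towards the robot at the start). Its floor rises 8 degrees towards the mouth, so vials stay in while it is level. Origin: centre of its underside, z up
- scoop_handle (a point): middle of the black handle bar across the scoop: 14 mm thick (x), 70 mm long (y), 22 mm high (67 to 89 mm above the underside), at x = 6, y = 0, z = 78 mm in the scoop's frame. Pinch it from above, fingers closing along x; the vials below reach 45 mm above the underside
- scoop_lip (a point): middle of the edge of the scoop's mouth, where the vials roll out: x = -53.5 mm, y = 0, z = 20 mm in the scoop's frame. With the mouth down by 25 degrees or more, all vials roll out in about a second
- vial_a: empty white plastic scintillation vial with a grey screw cap, 28 mm diameter, 61 mm long; light (about 25 g), slippery, and it rolls. Origin at its middle, its y axis runs along it towards the cap. Starts lying across the scoop at the back
- vial_b: empty white plastic scintillation vial with a grey screw cap, 28 mm diameter, 61 mm long; light (about 25 g), slippery, and it rolls. Origin at its middle, its y axis runs along it towards the cap. Starts lying across the scoop in the middle
- vial_c: empty white plastic scintillation vial with a grey screw cap, 28 mm diameter, 61 mm long; light (about 25 g), slippery, and it rolls. Origin at its middle, its y axis runs along it towards the cap. Starts lying across the scoop nearest the mouth
- round_tub: white plastic tub, ROUND, 128 mm across at the rim, 112 mm at the floor, 55 mm high, floor 4 mm thick; loose, 0.35 kg. Origin at the centre of its underside. It stands below one of the chute's exits (which one varies), 138 mm to the chute's +y or -y side
- square_tub: white plastic tub, SQUARE, 120 x 120 x 55 mm, loose; below the other exit. Bystander: nothing goes into it
- reagent_bottle: bystander: bottle with blue cap, 56 mm diameter, 125 mm tall, behind the chute
- erlenmeyer: bystander: conical flask, 84 mm diameter, 131 mm tall, on the right
- tape_roll: bystander: roll of masking tape lying flat, 84 mm diameter, 20 mm high, on the right
- bosshead_1: bystander: black clamp boss, 50 x 53 x 54 mm, behind the chute

How it is judged:
On the way, in this order (a step that is already met when the one before it is completed fails the run):
1. the flap is fully over, shutting the square tub's exit so that the way leads to the round tub (((y of round_tub in the frame of chute above 0.05 m and value of joint flap below -0.62 rad) or (y of round_tub in the frame of chute below -0.05 m and value of joint flap above 0.62 rad)) and not (horizontal distance between hopper and seat below 0.004 m and z of hopper in the frame of seat between -0.003 and 0.003 m and angle between hopper's own z axis and vertical below 0.03 rad and angle between the x axis of hopper and the x axis of chute, either way round below 0.06 rad and x of hopper_grip in the frame of chute below 0 m)), for 0.2 s.
2. the hopper sits flush on both dowel pins, the flap still set (horizontal distance between hopper and seat below 0.004 m and z of hopper in the frame of seat between -0.003 and 0.003 m and angle between hopper's own z axis and vertical below 0.03 rad and angle between the x axis of hopper and the x axis of chute, either way round below 0.06 rad and x of hopper_grip in the frame of chute below 0 m and ((y of round_tub in the frame of chute above 0.05 m and value of joint flap below -0.62 rad) or (y of round_tub in the frame of chute below -0.05 m and value of joint flap above 0.62 rad))), for 0.2 s.
3. the scoop's mouth is tipped down over the hopper (all of step 2 and horizontal distance between scoop_lip and hopper below 0.065 m and z of scoop_lip in the frame of seat above 0.02 m and angle between scoop's own z axis and vertical above 0.12 rad), for 0.05 s.
4. all three vials lie in the round tub (horizontal distance between each of vial_a, vial_b, vial_c and round_tub below 0.06 m and z of each of vial_a, vial_b, vial_c in the frame of round_tub below 0.075 m), for 0.2 s.
At the end, for the whole second after the job is handed in: All vials at rest in the round tub; flap within 0.08 rad of its stop on the square tub's side; hopper on both dowels, flush within 3 mm and 0.03 rad, turned under 0.06 rad from the chute; scoop upright (0.06 rad) and still on the bench (within 5 mm) (all of step 2 and all of step 4 and linear speed of each of vial_a, vial_b, vial_c below 0.05 m/s and height (world z) of scoop between -0.004 and 0.005 m and angle between scoop's own z axis and vertical below 0.06 rad and linear speed of scoop below 0.03 m/s); the robot touches nothing.
It fails at once if a tub is pushed more than 30 mm from its place (distance of any of round_tub, square_tub from where it was at the start of the episode above 0.03 m).
It fails at once if a bystander (bottle, flask, tape, boss) is moved more than 30 mm (distance of any of reagent_bottle, erlenmeyer, tape_roll, bosshead_1 from where it was at the start of the episode above 0.03 m).
It also fails if it takes over 72 s, if anything falls off the work surface, if the arm or the gripper's body presses on something with over 40 N, if the wrist force passes 120 N, or if a joint passes its speed limit or range.

## Working session

There is one attempt and no reset: what is moved stays moved. The work goes in short steps, Python scripts to look and compute and a tool call to move; the robot and the scene stay as the last step left them, time stands still between calls to the robot, and variables do not carry over. Pictures are saved under pics/ and viewed, at most 10 in all, crops included, and the job is handed in when it is done.

Besides the shell and the picture viewer there is one more tool, called after "Request:" as a command line: name --pt "numbers of a row" for each row, then --argument value for the rest. arm_command: Moves the arm, as the interface text tells. Shifts and turns lie within -1 to 1; 1 stands for 0.2 m of shift or pi rad of turn. Its arguments: {"type":"object","properties":{"increments":{"type":"array","items":{"type":"array","items":{"type":"number","minimum":-1,"maximum":1}}},"fingers":{"type":"number"},"force":{"type":"number"}},"required":["increments"]}

```bash
mkdir -p pics; ls; cat > h.py <<'E'
from plant import *
import numpy as np, cv2
from scipy.spatial.transform import Rotation as R
def snap(n,f):
    c=read_camera(n); cv2.imwrite(f'pics/{f}.png',c['image'][:,:,::-1]); np.save(f'pics/{f}.npy',c,allow_pickle=True); return c
def load(f): return np.load(f'pics/{f}.npy',allow_pickle=True).item()
def ray(c,u,v):
    d=np.array([(u-c['cx'])/c['fx'],(v-c['cy'])/c['fy']]); s=d.copy()
    for _ in range(20): s=d/(1+c['k1']*(s@s))
    return c['T'][:3,3], c['T'][:3,:3]@np.r_[s,1]
def at(c,u,v,z):
    o,d=ray(c,u,v); return o+d*(z-o[2])/d[2]
def proj(c,P):
    p=np.linalg.inv(c['T'])@np.r_[P,1]; s=p[:2]/p[2]; s=s*(1+c['k1']*(s@s)); return np.array([s[0]*c['fx']+c['cx'],s[1]*c['fy']+c['cy']])
E
python3 - <<'E'
from h import *
np.set_printoptions(precision=4,suppress=True)
for n in('scene','top'):
    c=snap(n,n+'0'); print(n,c['fx'],c['k1'],c['T'])
s=read_state(); print({k:np.round(v,4) for k,v in s.items()})
E
```

```text
pics
scene 391.57980938897117 -0.07088744233934531 [[ 0.7792 -0.2996  0.5505 -0.1466]
 [-0.6266 -0.3526  0.695  -1.1136]
 [-0.0142 -0.8865 -0.4625  0.7682]
 [ 0.      0.      0.      1.    ]]
top 399.8117226369327 -0.010613818439562998 [[ 0.0267 -0.9918  0.1246  0.3913]
 [-0.9996 -0.0279 -0.0077 -0.2277]
 [ 0.0111 -0.1244 -0.9922  1.3701]
 [ 0.      0.      0.      1.    ]]
{'t': np.float64(0.1), 'q': array([ 1.1196,  0.1311,  1.4892,  0.    ,  1.523 , -0.0854]), 'dq': array([-0.001 , -0.0006, -0.0037, -0.0007, -0.0007,  0.0012]), 'joint_torque': array([  0.0015, -56.1347, -49.3091,   0.0771,   0.0292,  -0.0001]), 'tool_pos': array([0.2145, 0.5601, 0.4038]), 'orientation': array([-0.5714, -3.0887,  0.0025]), 'force': array([-1.141 ,  0.2414, -0.2192]), 'wrist_torque': array([ 0.0004, -0.01  , -0.0344]), 'gripper_force': np.float64(0.0), 'opening': np.float64(0.0928)}
```

View pics/top0.png

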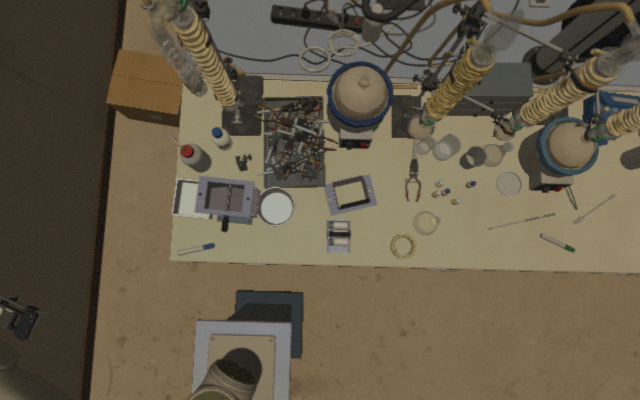

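View pics/scene0.png

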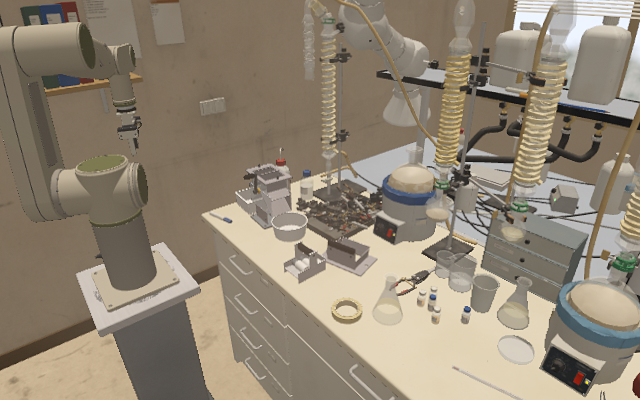

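The top view shows the chute at about (227,198), the round tub at (276,207) on its −y side, the square tub on the left, the hopper at (350,193), the scoop at (339,236) and the crank at (225,224). The flap therefore has to go to +. Next I'll zoom in.

```bash
python3 - <<'E'
from h import *
c=load('top0'); im=c['image'][165:265,165:385,::-1]
cv2.imwrite('pics/top0z.png',cv2.resize(im,None,fx=3.6,fy=3.6,interpolation=cv2.INTER_CUBIC))
for n,u,v,z in [('flange',227,199,.195),('crank',225,224,.21),('round',276,207,.055),('hop',350,193,.005),('scoop',339,233,.08)]: print(n,at(c,u,v,z).round(3))
E
```

```text
flange [0.535 0.033 0.195]
crank [0.461 0.031 0.21 ]
round [ 0.531 -0.1    0.055]
hop [ 0.592 -0.348  0.005]
scoop [ 0.449 -0.308  0.08 ]
```

View pics/top0z.png

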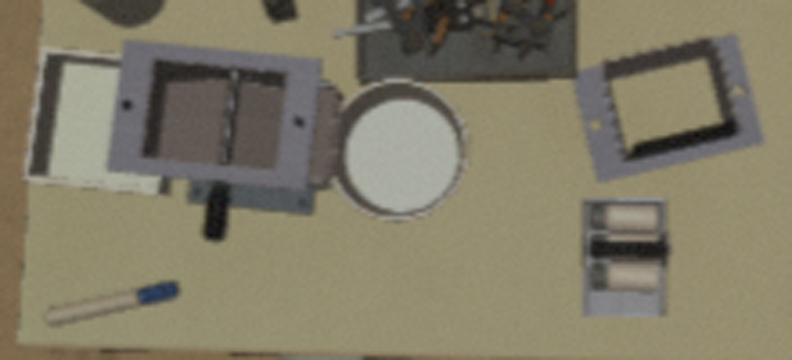

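The zoom shows the flange corners, both pins at (126,105) and (298,121), the crank at about (216,212), the hopper's holes at (595,125) and (738,90), and the scoop handle at (590,247) to (668,250).

```bash
python3 - <<'E'
from h import *
c=load('top0')
def p(u,v,z): return at(c,165+(u+.5)/3.6-.5,165+(v+.5)/3.6-.5,z)[:2]
def yaw(d): return np.degrees(np.arctan2(-d[0],d[1]))  # d along +y
F=[p(*q,.195) for q in [(124,40),(322,58),(304,188),(108,170)]]
print('flange',np.mean(F,0),yaw(F[0]-F[1]),yaw(F[3]-F[2]),[np.linalg.norm(F[i]-F[i-1]) for i in range(4)])
a,b=p(126,105,.209),p(298,121,.209); print('pins',(a+b)/2,np.linalg.norm(a-b),yaw(a-b))
a,b=p(220,186,.21),p(213,238,.21);print('crank',a,b)
H=[p(*q,.005) for q in [(575,72),(737,35),(763,143),(600,181)]]
print('hop',np.mean(H,0),yaw(H[0]-H[1]),yaw(H[3]-H[2]),[np.linalg.norm(H[i]-H[i-1]) for i in range(4)])
a,b=p(595,125,.005),p(738,90,.005); print('holes',(a+b)/2,np.linalg.norm(a-b),yaw(a-b))
a,b=p(590,247,.089),p(668,250,.089); print('handle',(a+b)/2,np.linalg.norm(a-b),yaw(a-b))
S=[p(*q,.04) for q in [(584,199),(667,199),(667,317),(582,317)]]
print('scoop',np.mean(S,0),[np.linalg.norm(S[i]-S[i-1]) for i in range(4)])
T=[p(*q,.055) for q in [(335,150),(467,150),(400,80),(400,219)]];print('tub',T)
w=read_camera('wrist');s=read_state();Rt=R.from_rotvec(s['orientation']).as_matrix()
print('tool R',Rt.round(3)); print('cam in tool',(Rt.T@(w['T'][:3,3]-s['tool_pos'])).round(3),(Rt.T@w['T'][:3,:3]).round(3),w['fx'])
E
```

```text
flange [0.54360215 0.04119997] -3.6340621183712134 -3.6596954716222574 [np.float64(0.10839382123607029), np.float64(0.1646196517801954), np.float64(0.10849978543225113), np.float64(0.16112974548309858)]
pins [0.54224372 0.04007738] 0.14053908504255555 -3.741443613089124
crank [0.48293173 0.0300436 ] [0.44094133 0.03334812]
hop [ 0.58646429 -0.34946786] 14.651365886413098 14.72719109429704 [np.float64(0.10766881207369691), np.float64(0.16070169937950302), np.float64(0.10745972329168216), np.float64(0.1603731975994539)]
holes [ 0.58639554 -0.34732771] 0.1417319812652053 15.451460949820524
handle [ 0.44692989 -0.30862928] 0.0693813472991871 -0.6437037518313009
scoop [ 0.44049609 -0.30821887] [np.float64(0.10839317008065395), np.float64(0.07693707341603645), np.float64(0.10845412361019284), np.float64(0.07800396781179213)]
tub [array([ 0.53121234, -0.03903942]), array([ 0.5346015 , -0.16009316]), array([ 0.59788833, -0.09603246]), array([ 0.46956838, -0.10114789])]
tool R [[-0.934  0.358 -0.001]
 [ 0.358  0.934 -0.001]
 [ 0.    -0.001 -1.   ]]
cam in tool [ 0.075 -0.     0.02 ] [[ 0.001 -0.962 -0.272]
 [ 1.     0.001 -0.001]
 [ 0.002 -0.272  0.962]] 292.97317602412113
```

```bash
cat >> h.py <<'E'
B=np.array([[0,1,0],[1,0,0],[0,0,-1.]])
np.set_printoptions(precision=4,suppress=True)
def tool(a,tilt=0): # deg; tilt>0: mouth (-x side) down
    return R.from_euler('z',a,degrees=True).as_matrix()@R.from_euler('y',-tilt,degrees=True).as_matrix()@B
def plan(wps,start=None):
    """wps: (tcp pos, a, tilt); prints a row for each leg, starting at the measured pose"""
    s=read_state(); p,Q=(s['tool_pos'],R.from_rotvec(s['orientation']).as_matrix()) if start is None else (np.array(start[0]),tool(*start[1:]))
    for w in wps:
        P,W=np.array(w[0]),tool(*w[1:])
        print((np.r_[Q.T@(P-p)/.2,R.from_matrix(Q.T@W).as_rotvec()/np.pi]).round(4).tolist(),'mm',round(np.linalg.norm(P-p)*1e3))
        p,Q=P,W
C=np.array([.5425,.0405]); CY=-3.7
def ch(x,y):
    t=np.radians(CY); return C+np.array([[np.cos(t),-np.sin(t)],[np.sin(t),np.cos(t)]])@[x,y]
E
python3 - <<'E'
from h import *
P=lambda x,y,z:np.r_[ch(x,y),z]
plan([((.30,.42,.49),30,0),((.40,.25,.49),5,0),(P(-.088,.04,.49),CY,0),(P(-.088,-.05,.46),CY,0),(P(-.088,-.05,.363),CY,0)])
E
```

```text
[-0.6497, -0.5022, -0.4296, -0.0004, 0.0001, 0.2169] mm 185
[-0.9861, 0.008, 0.0, 0.0, 0.0, 0.1389] mm 197
[-0.8414, 0.2138, 0.0, 0.0, 0.0, 0.0483] mm 174
[-0.45, -0.0, 0.15, 0.0, 0.0, 0.0] mm 95
[0.0, 0.0, 0.485, 0.0, 0.0, 0.0] mm 97
```

Request:
arm_command --pt "-0.65 -0.5 -0.43 0 0 0.217" --pt "-0.65 -0.5 -0.43 0 0 0.217" --pt "-0.65 -0.5 -0.43 0 0 0.217" --pt "-0.65 -0.5 -0.43 0 0 0.217" --pt "-0.65 -0.5 -0.43 0 0 0.217" --fingers 1 --force 40

```text
t: 0.78
tool_pos: [0.3006, 0.42, 0.4909]
orientation: [-1.572, -2.72, -0.001]
force: [-0.1, 0.4, 0.1]
opening: 0.0474
gripper_force: 0.0
```

Request:
arm_command --pt "-0.985 0.01 0 0 0 0.139" --pt "-0.985 0.01 0 0 0 0.139" --pt "-0.985 0.01 0 0 0 0.139" --pt "-0.985 0.01 0 0 0 0.139" --pt "-0.985 0.01 0 0 0 0.139"

```text
t: 1.4
tool_pos: [0.4004, 0.251, 0.4901]
orientation: [-2.121, -2.317, 0.002]
force: [-0.6, 0.3, -0.4]
opening: 0.0012
gripper_force: 0.0
```

Request:
arm_command --pt "-0.84 0.214 0 0 0 0.048" --pt "-0.84 0.214 0 0 0 0.048" --pt "-0.84 0.214 0 0 0 0.048" --pt "-0.84 0.214 0 0 0 0.048" --pt "-0.84 0.214 0 0 0 0.048"

```text
t: 2.02
tool_pos: [0.4574, 0.0888, 0.4905]
orientation: [-2.288, -2.151, 0.0]
force: [0.3, 0.2, 0.3]
opening: 0.0006
gripper_force: 0.0
```

```bash
python3 - <<'E'
from h import *
c=snap('wrist','w1'); s=read_state(); print(s['t'],s['tool_pos'],R.from_rotvec(s['orientation']).as_matrix())
for n,P in [('pin+',np.r_[ch(0,.071),.209]),('pin-',np.r_[ch(0,-.071),.209]),('crank',np.r_[ch(-.084,-.014),.21])]: print(n,proj(c,P))
P=lambda x,y,z:np.r_[ch(x,y),z]
plan([(P(-.088,-.05,.46),CY,0),(P(-.088,-.05,.363),CY,0)])
E
```

```text
2.075 [0.4573 0.089  0.4906] [[ 0.0611  0.9981 -0.0005]
 [ 0.9981 -0.0611  0.0007]
 [ 0.0007 -0.0006 -1.    ]]
pin+ [415.4186 171.2724]
pin- [402.4144 306.6938]
crank [321.8494 256.9343]
[-0.4645, -0.0006, 0.1525, -0.0002, -0.0002, 0.0011] mm 98
[0.0, 0.0, 0.485, 0.0, 0.0, 0.0] mm 97
```

View pics/w1.png

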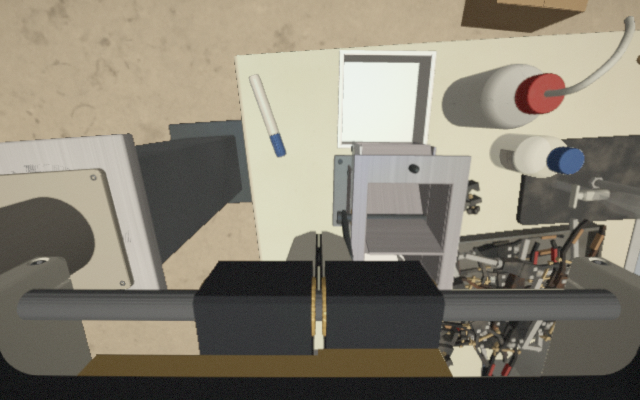

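The wrist view shows pin + at (414,168), against a prediction of (415,171), so the chute pose is good to about 3 mm. Next I'll push the crank.

Request:
arm_command --pt "-0.465 0 0.15 0 0 0" --pt "-0.465 0 0.15 0 0 0" --pt "-0.465 0 0.635 0 0 0" --pt "-0.465 0 0.635 0 0 0" --pt "-0.465 0 0.635 0 0 0"

```text
t: 2.7
tool_pos: [0.4504, -0.004, 0.3608]
orientation: [-2.285, -2.149, 0.006]
force: [-0.7, -0.3, -0.5]
opening: 0.0004
gripper_force: 0.0
```

Request:
arm_command --pt "0.08 0 0 0 0 0" --pt "0.16 0 0 0 0 0" --pt "0.24 0 0 0 0 0" --pt "0.32 0 0 0 0 0" --pt "0.365 0 0 0 0 0"

```text
t: 3.32
tool_pos: [0.4562, 0.0684, 0.3636]
orientation: [-2.29, -2.15, 0.001]
force: [0.6, -1.6, -1.6]
opening: 0.0007
gripper_force: 0.8
```

```bash
python3 - <<'E'
from h import *
s=read_state(); print(s['t'],s['tool_pos'],s['force'])
d=s['tool_pos'][:2]-C; t=np.radians(CY); print('chute',d@[np.cos(t),np.sin(t)],d@[-np.sin(t),np.cos(t)])
E
```

```text
3.325 [0.4562 0.0684 0.3636] [ 0.608  -1.6081 -1.6436]
chute -0.08793809529832833 0.02229875895306959
```

Request:
arm_command --pt "0.02 0 0 0 0 0" --pt "0.03 0 0 0 0 0" --pt "0.04 0 0 0 0 0" --pt "0.045 0 0 0 0 0" --pt "0.045 0 0 0 0 0"

```text
t: 3.95
tool_pos: [0.4569, 0.076, 0.3638]
orientation: [-2.292, -2.149, 0.0]
force: [0.2, -2.7, -1.3]
opening: 0.0004
gripper_force: 0.5
```

Request:
arm_command --pt "0.005 0 0 0 0 0" --pt "0.01 0 0 0 0 0" --pt "0.015 0 0 0 0 0" --pt "0.015 0 0 0 0 0" --pt "0.015 0 0 0 0 0"

```text
t: 4.58
tool_pos: [0.4571, 0.0787, 0.3637]
orientation: [2.291, 2.148, -0.002]
force: [-0.7, -4.4, 0.2]
opening: 0.0005
gripper_force: 2.7
```

Request:
arm_command --pt "0.005 0 0 0 0 0" --pt "0.01 0 0 0 0 0" --pt "0.015 0 0 0 0 0" --pt "0.015 0 0 0 0 0" --pt "0.015 0 0 0 0 0"

```text
t: 5.2
tool_pos: [0.4572, 0.0799, 0.3637]
orientation: [2.291, 2.144, -0.007]
force: [-2.3, -18.1, 1.6]
opening: 0.0008
gripper_force: 9.1
```

Request:
arm_command --pt "0.005 0 0 0 0 0" --pt "0.01 0 0 0 0 0" --pt "0.015 0 0 0 0 0" --pt "0.015 0 0 0 0 0" --pt "0.015 0 0 0 0 0"

```text
t: 5.82
tool_pos: [0.4574, 0.0811, 0.3637]
orientation: [2.29, 2.141, -0.013]
force: [-3.3, -31.0, 2.6]
opening: 0.0007
gripper_force: 15.6
```

The crank is at its stop. I'll back off, rise, and measure the pins.

```bash
python3 - <<'E'
from h import *
P=lambda x,y,z:np.r_[ch(x,y),z]
s=read_state()['tool_pos']
plan([(P(-.088,.01,.364),CY),(P(-.088,-.01,.49),CY),(P(0,-.06,.49),CY)])
t=np.radians(15); h=lambda x,y,z:np.array([.5865+np.cos(t)*x-np.sin(t)*y,-.3485+np.sin(t)*x+np.cos(t)*y,z])
plan([(h(0,.06,.45),5),(h(0,-.06,.35),15),(h(0,-.06,.295),15)],(P(0,-.06,.49),CY))
E
```

```text
[-0.1254, -0.0019, -0.0003, -0.0002, 0.0035, -0.0009] mm 25
[-0.1, -0.0, -0.63, 0.0, 0.0, 0.0] mm 128
[-0.25, 0.44, 0.0, 0.0, 0.0, 0.0] mm 101
[-1.3426, 0.2489, 0.2, 0.0, 0.0, -0.0483] mm 276
[-0.5909, 0.1042, 0.5, 0.0, 0.0, -0.0556] mm 156
[0.0, 0.0, 0.275, 0.0, 0.0, 0.0] mm 55
```

Request:
arm_command --pt "-0.125 0 0 0 0.0035 -0.001" --pt "-0.125 0 0 0 0.0035 -0.001" --pt "-0.225 0 -0.63 0 0.0035 -0.001" --pt "-0.225 0 -0.63 0 0.0035 -0.001" --pt "-0.225 0 -0.63 0 0.0035 -0.001"

```text
t: 6.45
tool_pos: [0.4553, 0.0406, 0.496]
orientation: [-2.288, -2.152, -0.025]
force: [-0.2, 0.9, -0.8]
opening: 0.0003
gripper_force: 0.0
```

Request:
arm_command --pt "-0.25 0.44 0 0 0 0" --pt "-0.25 0.44 0 0 0 0" --pt "-0.25 0.44 0 0 0 0" --pt "-0.25 0.44 0 0 0 0" --pt "-0.25 0.44 0 0 0 0" --fingers -0.2

```text
t: 7.08
tool_pos: [0.5388, -0.0141, 0.4893]
orientation: [-2.282, -2.148, -0.013]
force: [-0.5, -0.1, 0.7]
opening: 0.0464
gripper_force: 0.0
```

```bash
python3 - <<'E'
from h import *
c=snap('wrist','w2'); s=read_state(); print(s['t'],s['tool_pos'],s['orientation'],s['opening'])
cv2.imwrite('pics/w2z.png',cv2.resize(c['image'][0:280,200:480,::-1],None,fx=2,fy=2,interpolation=cv2.INTER_CUBIC))
for n,P in [('pin+',np.r_[ch(0,.071),.209]),('pin-',np.r_[ch(0,-.071),.209])]: print(n,proj(c,P))
E
```

```text
7.125 [ 0.5388 -0.0142  0.4895] [-2.2818 -2.1488 -0.0134] 0.0496698553740086
pin+ [318.5549  56.6471]
pin- [317.684  220.9889]
```

View pics/w2z.png

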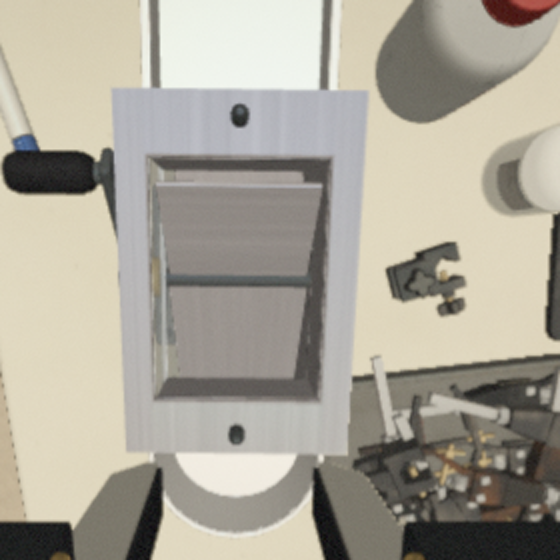

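The zoom shows the flap leaning to +y (crank at +y too). The flange corners are at (113,88), (368,93), (350,453) and (127,453), and the pins at (240,113) and (237,435). I'll fit the chute pose to these, then go to look at the hopper.

```bash
cat >> h.py <<'E'
from scipy.optimize import least_squares
def fit(c,model,pix,x0,z=None):
    model=np.array(model,float);pix=np.array(pix)
    def f(x):
        t=x[2];Z=x[3] if z is None else z
        return np.concatenate([proj(c,[x[0]+np.cos(t)*m[0]-np.sin(t)*m[1],x[1]+np.sin(t)*m[0]+np.cos(t)*m[1],Z+m[2]]) for m in model])-pix.ravel()
    r=least_squares(f,x0[:3] if z is not None else x0); return r.x,r.fun.reshape(-1,2)
E
python3 - <<'E'
from h import *
c=load('w2')
zp=lambda u,v:(200+(u+.5)/2-.5,(v+.5)/2-.5)
m=[(-.055,.0825,0),(.055,.0825,0),(.055,-.0825,0),(-.055,-.0825,0),(0,.071,.010),(0,-.071,.010)]
px=[zp(*q) for q in[(113,88),(368,93),(350,453),(127,453),(240,113),(237,435)]]
for z in (.195,None):
    x,r=fit(c,m,px,[.5425,.0405,-.065,.195],z); print(x,np.degrees(x[2]));print(r.round(1).tolist())
E
```

```text
[ 0.5436  0.0414 -0.0663] -3.799050883828602
[[-0.6, 0.1], [0.7, -1.4], [-1.1, 0.5], [0.3, -0.3], [0.2, 0.2], [0.4, 1.4]]
[ 0.5436  0.0414 -0.0663  0.1938] -3.799038641607556
[[-0.3, 0.4], [0.4, -1.1], [-1.3, 0.0], [0.5, -0.8], [0.2, 0.4], [0.4, 1.0]]
```

Request:
arm_command --pt "-1 0.19 0.15 0 0 -0.035" --pt "-1 0.19 0.15 0 0 -0.035" --pt "-1 0.19 0.15 0 0 -0.035" --pt "-1 0.19 0.15 0 0 -0.035" --pt "-1 0.19 0.15 0 0 -0.035" --fingers -0.2

```text
t: 7.75
tool_pos: [0.5648, -0.2169, 0.4568]
orientation: [-2.163, -2.268, -0.013]
force: [0.0, 0.8, -0.6]
opening: 0.0557
gripper_force: 0.0
```

```bash
python3 - <<'E'
from h import *
t=np.radians(15); h=lambda x,y,z:np.array([.5865+np.cos(t)*x-np.sin(t)*y,-.3485+np.sin(t)*x+np.cos(t)*y,z])
plan([(h(0,-.04,.38),15),(h(0,-.06,.295),15)])
E
```

```text
[-0.862, 0.1193, 0.3743, 0.0007, -0.0036, -0.0682] mm 189
[-0.1, -0.0, 0.425, 0.0, 0.0, 0.0] mm 87
```

Request:
arm_command --pt "-0.862 0.119 0.374 0.001 -0.0036 -0.068" --pt "-0.862 0.119 0.374 0.001 -0.0036 -0.068" --pt "-0.862 0.119 0.374 0.001 -0.0036 -0.068" --pt "-0.862 0.119 0.374 0.001 -0.0036 -0.068" --pt "-0.862 0.119 0.374 0.001 -0.0036 -0.068"

```text
t: 8.38
tool_pos: [0.5981, -0.385, 0.3811]
orientation: [1.91, 2.494, -0.0]
force: [-0.5, 0.6, 0.4]
opening: 0.0558
gripper_force: 0.0
```

Request:
arm_command --pt "-0.1 0 0.2 0 0 0" --pt "-0.1 0 0.425 0 0 0" --pt "-0.1 0 0.425 0 0 0" --pt "-0.1 0 0.425 0 0 0" --pt "-0.1 0 0.425 0 0 0"

```text
t: 9.0
tool_pos: [0.6036, -0.406, 0.2997]
orientation: [1.907, 2.49, -0.001]
force: [0.7, -0.3, -0.4]
opening: 0.0557
gripper_force: 0.0
```

```bash
python3 - <<'E'
from h import *
c=snap('wrist','w3'); s=read_state(); print(s['t'],s['tool_pos'],s['orientation'],s['opening'])
cv2.imwrite('pics/w3z.png',cv2.resize(c['image'][0:290,180:480,::-1],None,fx=2,fy=2,interpolation=cv2.INTER_CUBIC))
E
```

```text
9.05 [ 0.6034 -0.4062  0.2991] [ 1.9078  2.4898 -0.0015] 0.05577488418424363
```

View pics/w3z.png

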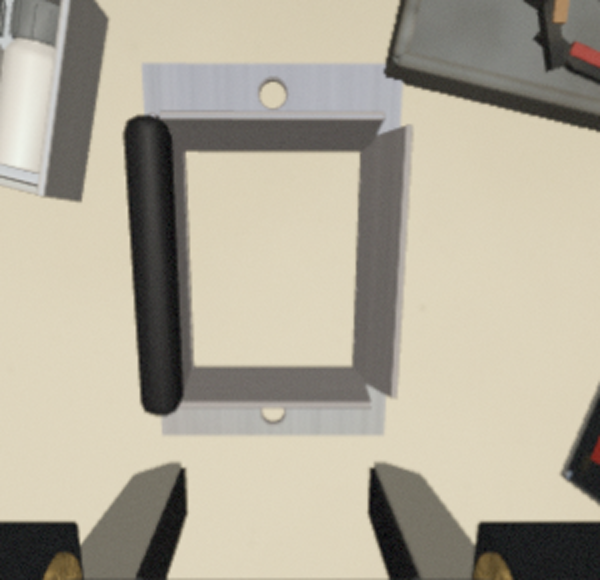

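The zoom shows the hopper's flange corners at (143,64), (384,434) and (163,434), the hole at (273,94), and the grip bar running from (147,116) to (162,413).

```bash
python3 - <<'E'
from h import *
c=load('w3')
zp=lambda u,v:(180+(u+.5)/2-.5,(v+.5)/2-.5)
m=[(-.055,.0825,.005),(.055,-.0825,.005),(-.055,-.0825,.005),(0,.071,.005)]
px=[zp(*q) for q in[(143,64),(384,434),(163,434),(273,94)]]
for z in (0,None):
    x,r=fit(c,m,px,[.5865,-.3485,.26,0],z); print(x,np.degrees(x[2]));print(r.round(1).tolist())
x,_=fit(c,m,px,[.5865,-.3485,.26],0)
t=x[2]; h=lambda a,b,z:np.array([x[0]+np.cos(t)*a-np.sin(t)*b,x[1]+np.sin(t)*a+np.cos(t)*b,z])
for b in(.05,-.05): print('bar end',(np.array(proj(c,h(-.0405,b,.078)))-[180-.25,-.25])*2)
a=np.degrees(t)
plan([(h(-.0405,0,.29),a),(h(-.0405,0,.236),a)])
E
```

```text
[ 0.5873 -0.3481  0.2636] 15.103316842394204
[[-0.3, -0.3], [0.2, 0.5], [-0.1, 0.4], [0.2, -0.3]]
[ 0.5872 -0.3481  0.2636 -0.0013] 15.104894801131662
[[-0.1, 0.0], [-0.1, 0.0], [0.1, -0.0], [0.1, -0.0]]
bar end [143.6863 114.2855]
bar end [160.6201 417.2894]
[0.3014, -0.2046, 0.0437, 0.0007, 0.0014, -0.0001] mm 73
[0.0, 0.0, 0.27, 0.0, 0.0, 0.0] mm 54
```

Request:
arm_command --pt "0.302 -0.204 0 0 0 0" --pt "0.302 -0.204 0.04 0 0 0" --pt "0.302 -0.204 0.15 0 0 0" --pt "0.302 -0.204 0.3 0 0 0" --pt "0.302 -0.204 0.3 0 0 0"

```text
t: 9.68
tool_pos: [0.547, -0.3584, 0.2326]
orientation: [-1.909, -2.49, 0.001]
force: [0.1, 0.3, -0.1]
opening: 0.0557
gripper_force: 0.0
```

```bash
python3 - <<'E'
from h import *
s=read_state();print(s['tool_pos'],s['orientation'],s['force'])
x=np.array([.5873,-.3481]);t=.2636
print('target',x+np.array([np.cos(t),np.sin(t)])*-.0405)
E
```

```text
[ 0.547  -0.3584  0.2326] [-1.9094 -2.4896  0.0015] [ 0.0821  0.2829 -0.1201]
target [ 0.5482 -0.3587]
```

Request:
arm_command --pt "0 0 0 0 0 0" --pt "0 0 0 0 0 0" --pt "0 0 0 0 0 0" --pt "0 0 0 0 0 0" --pt "0 0 0 0 0 0" --fingers 1 --force 45

```text
t: 10.3
tool_pos: [0.5475, -0.3586, 0.2357]
orientation: [1.911, 2.493, -0.001]
force: [-0.4, 0.9, 1.3]
opening: 0.0137
gripper_force: 45.0
```

```bash
python3 - <<'E'
from h import *
s=read_state();print(s['tool_pos'],s['orientation'],s['force'],s['gripper_force'],s['opening'])
E
```

```text
[ 0.5475 -0.3586  0.2357] [ 1.9113  2.4928 -0.0014] [-0.3815  0.9112  1.31  ] 45.00050961971283 0.01373066555471284
```

```bash
sed -i 's/^C=.*/C=np.array([.5436,.0414]); CY=-3.8/' h.py; python3 - <<'E'
from h import *
P=lambda x,y,z:np.r_[ch(x,y),z]
p=read_state()['tool_pos']
plan([(p+[0,0,.12],15.1),((.535,-.22,.485),9),((.51,-.05,.485),0),(P(-.0405,0,.485),CY)])
E
```

```text
[-0.0005, -0.0003, -0.6, -0.0001, 0.0003, -0.0003] mm 120
[0.6851, 0.1203, -0.6465, 0.0, 0.0, 0.0339] mm 190
[0.8591, 0.0095, 0.0, 0.0, 0.0, 0.05] mm 172
[0.4704, -0.0341, 0.0, 0.0, 0.0, 0.0211] mm 94
```

Request:
arm_command --pt "0 0 -0.1 0 0 0" --pt "0 0 -0.25 0 0 0" --pt "0 0 -0.4 0 0 0" --pt "0 0 -0.55 0 0 0" --pt "0 0 -0.6 0 0 0"

```text
t: 10.92
tool_pos: [0.5479, -0.3588, 0.3592]
orientation: [1.909, 2.489, -0.002]
force: [0.8, -0.7, -1.7]
opening: 0.0135
gripper_force: 45.0
```

Request:
arm_command --pt "0.13 0.02 -0.13 0 0 0.007" --pt "0.27 0.05 -0.26 0 0 0.014" --pt "0.41 0.07 -0.39 0 0 0.021" --pt "0.55 0.1 -0.52 0 0 0.028" --pt "0.685 0.12 -0.645 0 0 0.034"

```text
t: 11.55
tool_pos: [0.5348, -0.2187, 0.4845]
orientation: [-2.042, -2.386, 0.002]
force: [0.5, 0.5, -1.8]
opening: 0.0138
gripper_force: 45.0
```

Request:
arm_command --pt "0.17 0 0 0 0 0.01" --pt "0.34 0 0 0 0 0.02" --pt "0.51 0.005 0 0 0 0.03" --pt "0.68 0.01 0 0 0 0.04" --pt "0.86 0.01 0 0 0 0.05"

```text
t: 12.18
tool_pos: [0.51, -0.0486, 0.4835]
orientation: [-2.224, -2.218, 0.002]
force: [-0.3, 0.0, -2.2]
opening: 0.0135
gripper_force: 45.0
```

Request:
arm_command --pt "0.15 -0.01 0 0 0 0.006" --pt "0.3 -0.02 0 0 0 0.012" --pt "0.42 -0.03 0 0 0 0.018" --pt "0.47 -0.034 0 0 0 0.021" --pt "0.47 -0.034 0 0 0 0.021"

```text
t: 12.8
tool_pos: [0.5037, 0.0446, 0.4838]
orientation: [-2.294, -2.147, 0.002]
force: [0.5, -0.3, -2.2]
opening: 0.0134
gripper_force: 45.0
```

```bash
python3 - <<'E'
from h import *
c=snap('wrist','w4'); s=read_state(); print(s['t'],s['tool_pos'],s['force'],s['opening'],s['gripper_force'])
cv2.imwrite('pics/w4z.png',cv2.resize(c['image'][0:290,240:540,::-1],None,fx=2,fy=2,interpolation=cv2.INTER_CUBIC))
P=lambda x,y,z:np.r_[ch(x,y),z]
plan([(P(-.0405,0,.4307),CY)])
for d in (.071,): print('hole expected in crop',(proj(c,np.r_[ch(0,d),s['tool_pos'][2]-.2357+.005])-[239.75,-.25])*2, 'pin', (proj(c,np.r_[ch(0,d),.209])-[239.75,-.25])*2)
E
```

```text
12.85 [0.5038 0.0441 0.4839] [-0.7714  0.125  -1.7716] 0.013445746983853746 44.999449253082275
[0.0001, -0.0027, 0.266, -0.0003, 0.0004, -0.0001] mm 53
hole expected in crop [271.1403 247.467 ] pin [251.6802 245.1384]
```

View pics/w4z.png

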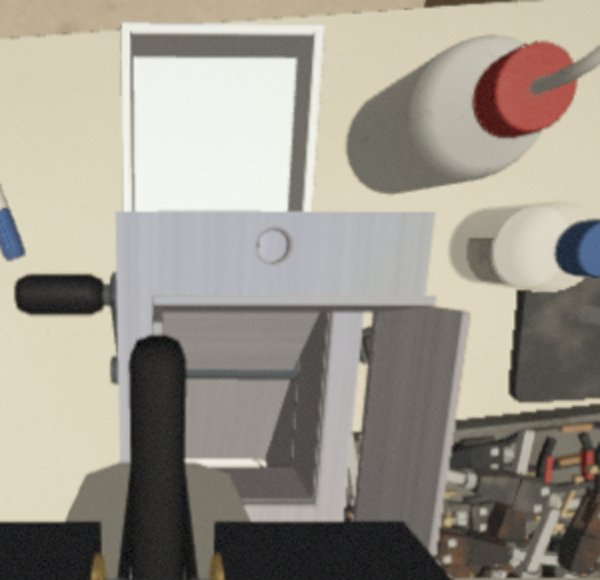

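The hole is at crop (273.5,245.5) against an expected (271,247.5), so under 1 mm off. I'll descend with a small correction.

Request:
arm_command --pt "-0.002 -0.004 0.08 0 0 0" --pt "-0.002 -0.004 0.13 0 0 0" --pt "-0.002 -0.004 0.17 0 0 0" --pt "-0.002 -0.004 0.2 0 0 0" --pt "-0.002 -0.004 0.205 0 0 0"

```text
t: 13.48
tool_pos: [0.5028, 0.044, 0.4426]
orientation: [-2.295, -2.145, 0.002]
force: [0.1, -0.0, -1.6]
opening: 0.0135
gripper_force: 45.0
```

```bash
python3 - <<'E'
from h import *
s=read_state(); print(s['tool_pos'],s['orientation'],s['force'],s['wrist_torque'])
P=lambda x,y,z:np.r_[ch(x,y),z]
plan([(P(-.0405,0,.4307),CY)])
E
```

```text
[0.5028 0.044  0.4426] [-2.2947 -2.145   0.0023] [ 0.1308 -0.007  -1.5642] [-0.0929  0.1292 -0.0379]
[0.0005, 0.0018, 0.0595, -0.0004, 0.0002, -0.0003] mm 12
```

Request:
arm_command --pt "0 0 0.015 0 0 0" --pt "0 0 0.03 0 0 0" --pt "0 0 0.045 0 0 0" --pt "0 0 0.055 0 0 0" --pt "0 0 0.06 0 0 0"

```text
t: 14.1
tool_pos: [0.5029, 0.044, 0.4309]
orientation: [-2.295, -2.145, 0.002]
force: [0.3, -0.5, -1.9]
opening: 0.0134
gripper_force: 45.0
```

Request:
arm_command --pt "0 0 0.003 0 0 0" --pt "0 0 0.005 0 0 0" --pt "0 0 0.005 0 0 0" --pt "0 0 0.005 0 0 0" --pt "0 0 0.005 0 0 0"

```text
t: 14.72
tool_pos: [0.5029, 0.044, 0.4306]
orientation: [2.295, 2.145, -0.001]
force: [-3.8, 0.3, 5.6]
opening: 0.0136
gripper_force: 45.0
```

The hopper is seated. I'll release it and go to the scoop.

Request:
arm_command --pt "0 0 0 0 0 0" --pt "0 0 0 0 0 0" --pt "0 0 0 0 0 0" --pt "0 0 0 0 0 0" --pt "0 0 0 0 0 0" --fingers -0.2

```text
t: 15.35
tool_pos: [0.5029, 0.044, 0.4301]
orientation: [2.295, 2.145, -0.002]
force: [0.1, -0.5, -0.3]
opening: 0.0546
gripper_force: 0.0
```

```bash
python3 - <<'E'
from h import *
s=read_state(); print(s['t'],s['tool_pos'],s['opening'],s['force'])
p=s['tool_pos']
plan([(p+[0,0,.07],CY),((.48,-.13,.48),-2),((.447,-.3086,.36),-.6),((.447,-.3086,.246),-.6)])
E
```

```text
15.35 [0.5029 0.044  0.4301] 0.054590905558877675 [ 0.0773 -0.5305 -0.2875]
[-0.0003, -0.0002, -0.35, -0.0002, 0.0002, -0.0003] mm 70
[-0.8758, -0.0567, 0.1003, 0.0, 0.0, -0.01] mm 177
[-0.8982, -0.1337, 0.6, 0.0, 0.0, -0.0078] mm 218
[0.0, 0.0, 0.57, 0.0, 0.0, 0.0] mm 114
```

Request:
arm_command --pt "0 0 -0.1 0 0 0" --pt "0 0 -0.25 0 0 0" --pt "0 0 -0.35 0 0 0" --pt "0 0 -0.35 0 0 0" --pt "0 0 -0.35 0 0 0"

```text
t: 15.98
tool_pos: [0.5029, 0.0441, 0.4994]
orientation: [-2.295, -2.145, 0.002]
force: [0.1, 0.5, -0.5]
opening: 0.0561
gripper_force: 0.0
```

Request:
arm_command --pt "-0.876 -0.057 0.1 0 0 -0.01" --pt "-0.876 -0.057 0.1 0 0 -0.01" --pt "-0.876 -0.057 0.1 0 0 -0.01" --pt "-0.876 -0.057 0.1 0 0 -0.01" --pt "-0.876 -0.057 0.1 0 0 -0.01"

```text
t: 16.6
tool_pos: [0.4797, -0.1298, 0.4792]
orientation: [-2.261, -2.179, 0.002]
force: [-0.4, 0.3, 0.6]
opening: 0.0559
gripper_force: 0.0
```

Request:
arm_command --pt "-0.9 -0.134 0.6 0 0 -0.008" --pt "-0.9 -0.134 0.6 0 0 -0.008" --pt "-0.9 -0.134 0.6 0 0 -0.008" --pt "-0.9 -0.134 0.6 0 0 -0.008" --pt "-0.9 -0.134 0.6 0 0 -0.008"

```text
t: 17.23
tool_pos: [0.4462, -0.3087, 0.3581]
orientation: [-2.231, -2.206, 0.002]
force: [-0.5, 0.5, 0.1]
opening: 0.0561
gripper_force: 0.0
```

```bash
python3 - <<'E'
from h import *
c=snap('wrist','w5'); s=read_state(); print(s['t'],s['tool_pos'],s['orientation'])
cv2.imwrite('pics/w5.png',c['image'][:,:,::-1])
for b in(-.035,.035): print(proj(c,[.447,-.3086+b,.089]))
plan([((.447,-.3086,.246),-.6)])
E
```

```text
17.275 [ 0.4468 -0.308   0.3596] [-2.2315 -2.2083  0.001 ]
[319.9813 241.4221]
[319.2684 165.9045]
[-0.0034, 0.0021, 0.5679, -0.0006, -0.0003, 0.0] mm 114
```

View pics/w5.png

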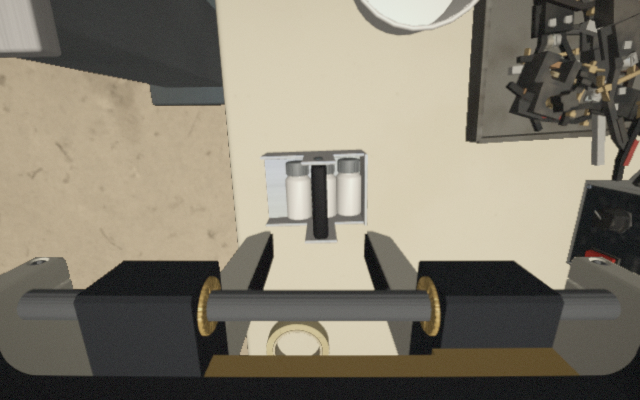

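The handle bar runs from (318,163) to (320,238), about 3 px from prediction. I'll descend and grip.

Request:
arm_command --pt "0.007 0 0.15 0 0 0" --pt "0.007 0 0.3 0 0 0" --pt "0.007 0 0.45 0 0 0" --pt "0.007 0 0.57 0 0 0" --pt "0.007 0 0.57 0 0 0"

```text
t: 17.9
tool_pos: [0.4468, -0.3055, 0.2455]
orientation: [-2.229, -2.21, 0.001]
force: [-0.3, 0.8, -1.1]
opening: 0.0561
gripper_force: 0.0
```

Request:
arm_command --pt "0 0 0 0 0 0" --pt "0 0 0 0 0 0" --pt "0 0 0 0 0 0" --pt "0 0 0 0 0 0" --pt "0 0 0 0 0 0" --fingers 1 --force 50

```text
t: 18.52
tool_pos: [0.4464, -0.3078, 0.2466]
orientation: [2.233, 2.209, -0.001]
force: [-0.3, 0.6, 1.6]
opening: 0.0137
gripper_force: 49.8
```

```bash
python3 - <<'E'
from h import *
s=read_state(); print(s['t'],s['tool_pos'],s['opening'],s['force'])
p=s['tool_pos']; a=-.6
# lip = grasp + Rtilt*(-.0595, -.058 -ish); pour: lip at chute x=lx, height zl above seat
g=p[2]-.167  # grasp height above scoop underside
def pour(lx,zl,tilt):
    W=tool(CY,tilt); ex,ez=W[:,1],-W[:,2]
    lip=np.r_[ch(lx,0),.195+zl]
    grasp=lip+ex*.0595+ez*(g-.020)
    return (grasp+ez*.167,CY,tilt)
A=pour(.03,.11,0);Bp=pour(.015,.07,12);D=pour(.01,.06,32)
print(A,Bp,D)
plan([(p+[0,0,.17],a),((.50,-.20,.52),-2),((.59,-.05,A[0][2]),CY),A,Bp,D])
E
```

```text
18.525 [ 0.4464 -0.3078  0.2466] 0.013720062402029156 [-0.3032  0.6243  1.6478]
(array([0.6329, 0.0355, 0.5316]), -3.8, 0) (array([0.5696, 0.0397, 0.499 ]), -3.8, 12) (array([0.4841, 0.0454, 0.4787]), -3.8, 32)
[-0.0007, -0.0004, -0.85, -0.0002, 0.0003, -0.0002] mm 170
[0.5417, 0.2624, -0.5169, 0.0, 0.0, 0.0078] mm 159
[0.7652, 0.4236, -0.0581, 0.0, 0.0, 0.01] mm 175
[0.4406, 0.1857, 0.0, 0.0, 0.0, 0.0] mm 96
[0.0, -0.3171, 0.1629, -0.0667, -0.0, 0.0] mm 71
[-0.0, -0.4403, 0.0103, -0.1111, -0.0, 0.0] mm 88
```

Request:
arm_command --pt "0 0 -0.1 0 0 0" --pt "0 0 -0.3 0 0 0" --pt "0 0 -0.5 0 0 0" --pt "0 0 -0.7 0 0 0" --pt "0 0 -0.85 0 0 0"

```text
t: 19.15
tool_pos: [0.4464, -0.3076, 0.4178]
orientation: [2.233, 2.209, -0.001]
force: [-0.1, 0.4, -3.5]
opening: 0.0139
gripper_force: 49.8
```

Request:
arm_command --pt "0.08 0.04 -0.1 0 0 0.002" --pt "0.2 0.1 -0.2 0 0 0.003" --pt "0.33 0.16 -0.32 0 0 0.005" --pt "0.45 0.22 -0.44 0 0 0.007" --pt "0.54 0.262 -0.517 0 0 0.008"

```text
t: 19.77
tool_pos: [0.5005, -0.1991, 0.5204]
orientation: [2.261, 2.181, -0.001]
force: [0.8, -0.5, -2.7]
opening: 0.0137
gripper_force: 49.8
```

Request:
arm_command --pt "0.14 0.08 -0.01 0 0 0.002" --pt "0.3 0.165 -0.02 0 0 0.004" --pt "0.46 0.25 -0.04 0 0 0.006" --pt "0.62 0.34 -0.05 0 0 0.008" --pt "0.765 0.424 -0.058 0 0 0.01"

```text
t: 20.4
tool_pos: [0.5909, -0.049, 0.5303]
orientation: [-2.294, -2.145, 0.003]
force: [-0.0, -0.3, -3.4]
opening: 0.0136
gripper_force: 49.8
```

Request:
arm_command --pt "0.12 0.05 0 0 0 0" --pt "0.24 0.1 0 0 0 0" --pt "0.35 0.145 0 0 0 0" --pt "0.42 0.175 0 0 0 0" --pt "0.44 0.186 0 0 0 0"

```text
t: 21.02
tool_pos: [0.6338, 0.0358, 0.5306]
orientation: [-2.294, -2.146, 0.002]
force: [0.2, 0.3, -2.6]
opening: 0.0138
gripper_force: 49.8
```

```bash
python3 - <<'E'
from h import *
s=read_state(); print(s['t'],s['tool_pos'],s['opening'],s['force'])
p=s['tool_pos']; g=.2466-.167
def pour(lx,zl,tilt):
    W=tool(CY,tilt); ex,ez=W[:,1],-W[:,2]
    return (np.r_[ch(lx,0),.195+zl]+ex*.0595+ez*(g-.020+.167),CY,tilt)
plan([pour(.015,.07,12),pour(.01,.06,32)])
E
```

```text
21.025 [0.6338 0.0358 0.5306] 0.013764402445822062 [ 0.247   0.346  -2.6448]
[-0.0018, -0.321, 0.1585, -0.0671, 0.0003, -0.0001] mm 72
[-0.0, -0.4403, 0.0103, -0.1111, -0.0, 0.0] mm 88
```

Request:
arm_command --pt "0 -0.08 0.04 -0.017 0 0" --pt "0 -0.16 0.08 -0.033 0 0" --pt "0 -0.24 0.12 -0.05 0 0" --pt "0 -0.32 0.16 -0.067 0 0" --pt "0 -0.32 0.16 -0.067 0 0"

```text
t: 21.65
tool_pos: [0.5684, 0.039, 0.4986]
orientation: [2.178, 2.035, 0.212]
force: [0.3, 0.7, -1.8]
opening: 0.0136
gripper_force: 49.8
```

Request:
arm_command --pt "0 -0.09 0.002 -0.022 0 0" --pt "0 -0.18 0.004 -0.044 0 0" --pt "0 -0.265 0.006 -0.067 0 0" --pt "0 -0.355 0.008 -0.089 0 0" --pt "0 -0.44 0.01 -0.111 0 0"

```text
t: 22.28
tool_pos: [0.484, 0.0447, 0.4797]
orientation: [1.96, 1.832, 0.526]
force: [-1.1, -0.4, -2.3]
opening: 0.0139
gripper_force: 49.8
```

Request:
arm_command --pt "0 0 0 0 0 0" --pt "0 0 0 0 0 0" --pt "0 0 0 0 0 0" --pt "0 0 0 0 0 0" --pt "0 0 0 0 0 0"

```text
t: 22.9
tool_pos: [0.4843, 0.0451, 0.4787]
orientation: [1.961, 1.834, 0.525]
force: [-0.1, -0.2, -2.2]
opening: 0.0136
gripper_force: 49.8
```

Request:
arm_command --pt "0 0 0 0 0 0" --pt "0 0 0 0 0 0" --pt "0 0 0 0 0 0" --pt "0 0 0 0 0 0" --pt "0 0 0 0 0 0"

```text
t: 23.52
tool_pos: [0.4841, 0.0452, 0.4788]
orientation: [1.961, 1.834, 0.525]
force: [1.5, 0.6, -2.2]
opening: 0.0138
gripper_force: 49.8
```

```bash
python3 - <<'E'
from h import *
s=read_state(); print(s['t'],s['tool_pos'],s['force'])
c=snap('top','t2'); d=snap('scene','s2')
a=cv2.resize(c['image'][165:265,165:315,::-1],(600,400),interpolation=cv2.INTER_CUBIC)
b=cv2.resize(d['image'][150:250,220:320,::-1],(400,400)[::1],interpolation=cv2.INTER_CUBIC)
cv2.imwrite('pics/p2.png',cv2.resize(np.hstack([a,b]),(800,320)))
W=tool(CY,32); print((W[:,2]),R.from_rotvec(s['orientation']).as_matrix()[:,2])
E
```

```text
23.525 [0.4841 0.0452 0.4788] [ 1.4954  0.6329 -2.2384]
[ 0.5288 -0.0351 -0.848 ] [ 0.5288 -0.0362 -0.848 ]
```

View pics/p2.png

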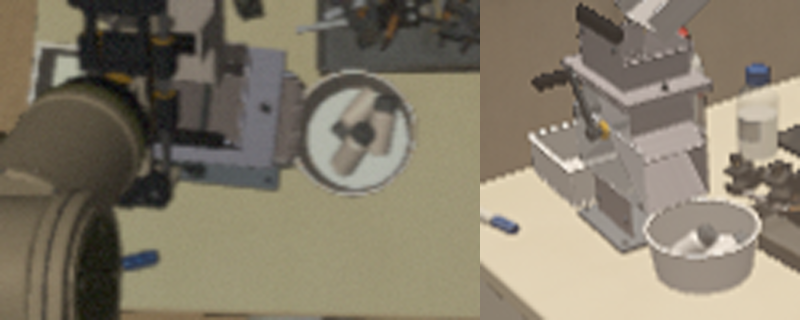

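The picture shows the vials lying in the round tub (left panel, around (360,130)), and the scoop's weight is down to about 2.2 N, so it is empty. I'll take the scoop back to its place by the reverse path.

Request:
arm_command --pt "0 0.05 -0.08 0.022 0 0" --pt "0 0.13 -0.16 0.044 0 0" --pt "0 0.22 -0.2 0.067 0 0" --pt "0 0.31 -0.2 0.089 0 0" --pt "0 0.4 -0.2 0.111 0 0"

```text
t: 24.25
tool_pos: [0.5312, 0.0421, 0.5558]
orientation: [2.178, 2.036, 0.213]
force: [0.2, 1.1, -2.1]
opening: 0.0136
gripper_force: 49.8
```

```bash
python3 - <<'E'
from h import *
s=read_state(); print(s['t'],s['tool_pos'],s['force'])
plan([((.63,.03,.545),CY),((.59,-.05,.53),CY),((.50,-.20,.52),-2),((.4464,-.3076,.40),-.6),((.4464,-.3076,.255),-.6),((.4464,-.3076,.247),-.6)])
E
```

```text
24.25 [0.5312 0.0421 0.5558] [ 0.2492  1.1474 -2.1351]
[-0.0269, 0.4751, 0.1558, 0.0664, 0.0002, -0.0003] mm 100
[-0.4124, -0.1731, 0.075, 0.0, 0.0, 0.0] mm 91
[-0.7782, -0.3993, 0.05, 0.0, 0.0, -0.01] mm 175
[-0.547, -0.2491, 0.6, 0.0, 0.0, -0.0078] mm 170
[0.0, 0.0, 0.725, 0.0, 0.0, 0.0] mm 145
[0.0, 0.0, 0.04, 0.0, 0.0, 0.0] mm 8
```

Request:
arm_command --pt "-0.003 0.1 0.03 0.013 0 0" --pt "-0.01 0.2 0.06 0.027 0 0" --pt "-0.015 0.3 0.1 0.04 0 0" --pt "-0.02 0.4 0.13 0.053 0 0" --pt "-0.027 0.475 0.156 0.0665 0 0"

```text
t: 24.88
tool_pos: [0.6305, 0.0299, 0.544]
orientation: [2.295, 2.145, -0.001]
force: [0.3, 0.7, -2.4]
opening: 0.0142
gripper_force: 49.8
```

Request:
arm_command --pt "-0.1 -0.04 0.02 0 0 0" --pt "-0.2 -0.08 0.04 0 0 0" --pt "-0.3 -0.13 0.05 0 0 0" --pt "-0.41 -0.17 0.075 0 0 0" --pt "-0.41 -0.17 0.075 0 0 0"

```text
t: 25.5
tool_pos: [0.5889, -0.0514, 0.5298]
orientation: [2.296, 2.141, 0.0]
force: [0.3, 0.5, -1.8]
opening: 0.0137
gripper_force: 49.8
```

Request:
arm_command --pt "-0.15 -0.08 0.01 0 0 -0.002" --pt "-0.31 -0.16 0.02 0 0 -0.004" --pt "-0.47 -0.24 0.03 0 0 -0.006" --pt "-0.63 -0.32 0.04 0 0 -0.008" --pt "-0.778 -0.4 0.05 0 0 -0.01"

```text
t: 26.12
tool_pos: [0.4989, -0.2001, 0.5201]
orientation: [2.259, 2.18, 0.001]
force: [0.4, -0.5, -1.4]
opening: 0.0142
gripper_force: 49.8
```

Request:
arm_command --pt "-0.11 -0.05 0.1 0 0 -0.002" --pt "-0.22 -0.1 0.22 0 0 -0.004" --pt "-0.33 -0.15 0.35 0 0 -0.006" --pt "-0.45 -0.2 0.48 0 0 -0.008" --pt "-0.547 -0.249 0.6 0 0 -0.008"

```text
t: 26.75
tool_pos: [0.4457, -0.3076, 0.3992]
orientation: [2.232, 2.208, 0.001]
force: [-0.3, -0.3, -2.3]
opening: 0.0136
gripper_force: 49.8
```

```bash
python3 - <<'E'
from h import *
s=read_state(); print(s['t'],s['tool_pos'],s['force'])
plan([((.4464,-.3076,.253),-.6),((.4464,-.3076,.2455),-.6)])
E
```

```text
26.75 [ 0.4457 -0.3076  0.3992] [-0.2723 -0.329  -2.2912]
[0.0007, 0.0022, 0.7309, 0.0006, 0.0004, -0.0001] mm 146
[0.0, 0.0, 0.0375, 0.0, 0.0, 0.0] mm 8
```

Request:
arm_command --pt "0 0 0.2 0 0 0" --pt "0 0 0.4 0 0 0" --pt "0 0 0.58 0 0 0" --pt "0 0 0.7 0 0 0" --pt "0 0 0.73 0 0 0"

```text
t: 27.38
tool_pos: [0.4458, -0.3065, 0.252]
orientation: [-2.232, -2.208, -0.0]
force: [-0.5, 1.0, -2.8]
opening: 0.0135
gripper_force: 49.8
```

Request:
arm_command --pt "0 0 0.012 0 0 0" --pt "0 0 0.024 0 0 0" --pt "0 0 0.035 0 0 0" --pt "0 0 0.035 0 0 0" --pt "0 0 0.035 0 0 0"

```text
t: 28.0
tool_pos: [0.4464, -0.3072, 0.2467]
orientation: [2.232, 2.208, 0.0]
force: [0.7, 0.7, -1.9]
opening: 0.0136
gripper_force: 49.8
```

Request:
arm_command --pt "0 0 0.004 0 0 0" --pt "0 0 0.007 0 0 0" --pt "0 0 0.007 0 0 0" --pt "0 0 0.007 0 0 0" --pt "0 0 0.007 0 0 0"

```text
t: 28.62
tool_pos: [0.4465, -0.3073, 0.2466]
orientation: [2.232, 2.208, 0.0]
force: [-3.6, 3.3, 10.3]
opening: 0.0134
gripper_force: 49.8
```

Request:
arm_command --pt "0 0 0 0 0 0" --pt "0 0 0 0 0 0" --pt "0 0 0 0 0 0" --pt "0 0 0 0 0 0" --pt "0 0 0 0 0 0" --fingers -0.2

```text
t: 29.25
tool_pos: [0.4463, -0.3072, 0.245]
orientation: [2.233, 2.209, 0.0]
force: [0.5, 0.6, 0.8]
opening: 0.055
gripper_force: 0.0
```

Request:
arm_command --pt "0 0 -0.1 0 0 0" --pt "0 0 -0.3 0 0 0" --pt "0 0 -0.6 0 0 0" --pt "0 0 -0.9 0 0 0" --pt "0 0 -1 0 0 0"

```text
t: 29.88
tool_pos: [0.4466, -0.3074, 0.4503]
orientation: [2.227, 2.203, 0.001]
force: [0.3, -0.1, -0.2]
opening: 0.0555
gripper_force: 0.0
```

```bash
python3 - <<'E'
from h import *
plan([((.50,-.17,.50),-3),((.47,-.13,.50),CY)])
E
```

```text
[0.6884, 0.2614, -0.2507, 0.0021, 0.0017, 0.0132] mm 156
[0.1919, -0.1603, 0.0, 0.0, 0.0, 0.0044] mm 50
```

Request:
arm_command --pt "0.69 0.26 -0.25 0 0 0.013" --pt "0.69 0.26 -0.25 0 0 0.013" --pt "0.69 0.26 -0.25 0 0 0.013" --pt "0.69 0.26 -0.25 0 0 0.013" --pt "0.69 0.26 -0.25 0 0 0.013"

```text
t: 30.5
tool_pos: [0.4994, -0.17, 0.4938]
orientation: [-2.278, -2.163, 0.002]
force: [0.3, 0.5, 0.8]
opening: 0.0558
gripper_force: 0.0
```

```bash
python3 - <<'E'
from h import *
c=snap('wrist','w6'); d=snap('scene','s6')
a=cv2.resize(c['image'][0:280,200:500,::-1],(429,400),interpolation=cv2.INTER_CUBIC)
b=cv2.resize(d['image'][160:290,225:345,::-1],(370,400),interpolation=cv2.INTER_CUBIC)
cv2.imwrite('pics/p6.png',np.hstack([a,b]))
k=400/280
q=lambda P:(proj(c,P)-[200,0])*k
print('seated hole+',q(np.r_[ch(0,-.071),.2]),'corners',[q(np.r_[ch(x,y),.2]).round(1).tolist() for x,y in[(-.055,-.0825),(.055,-.0825)]])
print('bar',q(np.r_[ch(-.0405,-.05),.274]),q(np.r_[ch(-.0405,.05),.274]))
E
```

```text
seated hole+ [223.495   47.9106] corners [[130.1, 67.8], [314.7, 71.2]]
bar [148.6142 -61.2648] [ 149.7929 -395.8734]
```

View pics/p6.png

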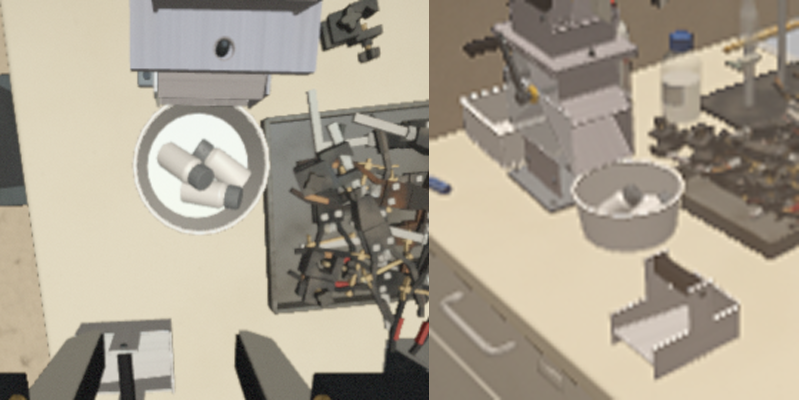

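All three vials lie in the round tub (around (200,175)). The hopper is on its pin at (224,47) as predicted, the crank is still over, and the empty scoop stands level on the bench. I'm handing the job in.

```bash
python3 -c "
from plant import *
print(close_job())"
```

```text
the job is handed in; nothing more can be done
None
```

I handed the job in at about 31 s of the 72 s allowed: flap fully over, hopper flush on both pins, all three vials in the round tub, and the empty scoop upright on the bench. The last pictures and force readings agree with this; the hand-in returned no verdict.

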